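Close the telescopic craft tub, then take off its outer lid alone

ROBOT

A 7-joint arm with a two-finger parallel gripper is mounted at the origin on the work surface. World frame = base frame: x ahead of the robot, y to its left, z up, the work surface at z = 0. Lengths are in m, angles in degrees, forces in N, time in s.
With the tool pointing down it reaches from about 0.425 to 0.875 m from the base axis. Payload 4.7 kg.
Tool frame: the origin (TCP) lies at the centre of the arm's flange, where the gripper is bolted on; the fingertips stand 182 mm ahead of it and the grasp point (between the pads) lies 164 mm ahead of it; z points along the fingers, x is the direction in which the jaws open and shut, and the axes are right-handed (so a half turn about z gives the same grasp; the last joint's range is limited). The gripper opens to 87 mm and grips with 3 to 60 N. Pads are 19 mm wide; open, the fingers measure 117 mm over their backs; the gripper's body (75 mm by 190 mm) begins 51 mm behind the grasp point.
Start: joints at [69.334, 18.392, -4.016, 83.108, 1.295, 78.541, -3.26], TCP at [0.238, -0.605, 0.405] pointing down, gripper open.
Joint ranges: [-163.93, 163.93], [-17.29, 119.83], [-79.2, 71.16], [3.27, 140.29], [-89.18, 269.18], [5.43, 117.66], [-154.24, 154.24]. Speed limits (degrees/s): [147.25, 147.25, 180, 180, 180, 180, 180].

INTERFACE

Orientations are given as [roll, pitch, yaw] about the fixed x, y, z axes, in that order (R = Rz(yaw) Ry(pitch) Rx(roll)).
In Python, from cell import env gives the robot as it stands. The module is installed in compiled form; this text tells all that it offers.
- The arm moves only by the tool carry_out, never from a script. Its argument "increments" is a list of rows, each a list of 5 numbers: the shift along the world's x, y, z in m, then the turn about the world's z in degrees, then the gripper's target within -1 to 1 (shut at 1, half-way at 0, fully open at -1). In form: [[dx, dy, dz, spin, jaw], ...]. A call has 1 to 20 rows; each row is the pose to reach, as a shift and turn from the pose commanded when the call began; what a row does not reach only later rows make up. A row lasts 1/10 s, in which the tool goes at most 50 mm and 8.59 degrees, less where a joint would pass 70% of its speed; a pose out of reach is approached as far as the arm can. A call with a gripper value outside its range is refused whole. The fingers move at their own pace and stop on an object; "grip_force" is the grip in N (left out, the last holds). Time passes only in rows, so rows that repeat a pose let the fingers close. It gives the time, the measured TCP pose, the force and the opening at its end, in the units of the state.
- env.get_obs(): the state, without advancing time (a new reading comes with each control period).
- env.read_camera(name): name is "scene" or "top" or "wrist"; returns (picture, depth): 480x640x3 uint8, red, green, blue; 480x640 float32, m along the optical axis (not along the pixel's ray), 0 where there is no reading.
- env.get_calibration(name): a dict with "K" (3x3 intrinsics, pixels), "camera_from_world" (4x4, takes a point from world to camera coordinates); the wrist camera has in their place "T_tool_cam" (4x4, takes a point from camera to tool coordinates, whose origin is the TCP and whose axes are the tool frame's). Camera axes: x right, y down, z forward; pixel columns grow to the right and rows downward; lengths in m; the calibration is good to about 2 mm. A picture is of the moment at which its call begins: read the wrist's pose just before it. get_calibration takes no time and is no camera call.
- env.sign_off(): hands the job in, once; it reports no verdict.
The state is a dict: "time_s": time; "qpos": joint angles; "joint_velocities": joint speeds; "effort": joint torques, N m; "tool_pos": TCP position; "tool_rot": TCP orientation; "force": force on the tool from outside, world axes, zero at the start; "wrist_torque": the same for the moment, N m; "grip_width": finger opening in m.
Only numpy, scipy, OpenCV 4.12 (cv2) and the standard library are available. Lean on these libraries where they do the work, as an engineer would, in place of code of your own. Each camera call takes 0.05 s, during which the arm holds its last target.

TASK

Pick up the craft tub's two nested lids together by the inner lid's knob, lower them gently onto the open tub until you feel them seat (its height is not known), and only then let go. Then take the outer lid by its gold collar and lift it alone until its whole rim is above the top of the knob, leaving the inner lid seated and undisturbed. Finish still holding the outer lid there, level and still over the tub, and leave the other toys alone.

Things in the scene. Friction and masses are not known exactly. Their poses are not given: they have to be found in the camera images.
- tub: Open round craft tub, fixed. Origin: on its axis, at the counter. Teal lower cup (84 mm diameter, 62 high) with a pink upper sleeve (72 diameter, bore 66) drawn out by a different amount every time: the rim is 82 to 110 mm above the counter; the exact height is not given and must be seen or felt. The sleeve is very stiff and stays put under ordinary pushes.
- inner_knob (a point): Point on the axis of the inner lid's round knob post (20 mm diameter), where to grip it: 70 mm above the lid's underside, 58 mm above the flange's underside (so 58 above the tub's rim when seated), 14 below the knob's top. z up. With the outer lid on, the post stands free above the gold collar from 23 mm below this point to 14 above.
- outer_collar (a point): Point on the axis of the outer lid's gold collar (tube, 40 mm outer diameter, 32 bore, 26 tall), where to grip it: 22 mm above the lid's top plate, 4 below the collar's top, 34 above the skirt's lower edge. z up. Nested, it is 27 mm below inner_knob and the knob's top is 41 mm above it. For the rim to clear the knob's top it must be 48 mm or more above inner_knob.
- inner_lid: Loose inner lid, cream with a red knob tip, about 130 to 220 g. Origin: centre of its underside. From below: a plug for the tub's bore (62 mm diameter, 12 high, foot tapered to 48, so it centres itself), a flange (78 diameter, 5 thick) that lands on the rim, and the knob post up through the outer lid. At the start it stands on its plug on the counter.
- outer_lid: Loose outer lid, hot pink, about 95 to 170 g: cap of 88 mm diameter, 4 mm top plate, skirt reaching 8 mm below the plate's underside, gold collar on top. Origin: on the axis at the plate's underside. It only rests by gravity on the inner lid's flange, around the post, with about 2 mm of play sideways.
- car: Bystander: red and blue toy car, 85 x 46 x 42 mm, between the tub's and the lids' places; origin under its centre.
- unicorn: Bystander: hot-pink toy unicorn, 135 long, 170 high; origin under its body.
- castle: Bystander: white toy castle with red roofs on a wooden base 90 x 90, 177 high; origin under its centre.
- pig: Bystander: pale pink toy pig, 95 long, 75 high; origin under its body.
- closed_tub: Bystander: closed teal jar with copper cap, 74 diameter, 115 high; not the tub of this job. Origin under its centre.
- stacker: Bystander: ring stacker, gold, green, blue and red rings, 84 diameter, 81 high; origin under its centre.
Mind the look-alikes: they are no part of the job. Leave any purple look-alike of the inner_lid alone.

How it is judged:
By the outcome, as a careful person would: the job done as asked, in the order asked, and still so for the second after the job is handed in, while the arm keeps its last pose, push and grip.
It also fails if it takes over 54 s, if anything falls off the work surface, if the arm or the gripper's body presses on something with over 40 N, if the wrist force passes 120 N, or if a joint passes its speed limit or range.

## Working session

There is one attempt and no reset: what is moved stays moved. The work goes in short steps, Python scripts to look and compute and a tool call to move; the robot and the scene stay as the last step left them, time stands still between calls to the robot, and variables do not carry over. Pictures are saved under pics/ and viewed, and the job is handed in when it is done.

Besides the shell and the picture viewer there is one more tool, called after "Request:" as name(argument=value, ...) on one line, values as JSON. carry_out: Moves the arm, as the interface text tells. Its arguments: {"type":"object","properties":{"increments":{"type":"array"},"grip_force":{"type":"number"}},"required":["increments"]}

```bash
mkdir -p pics
python3 - <<'E'
from cell import env
import cv2,numpy as np
o=env.get_obs();print(o)
for n in("scene","top"):
    p,d=env.read_camera(n);cv2.imwrite(f"pics/{n}0.png",p[:,:,::-1]);np.save(f"{n}0.npy",d)
    c=env.get_calibration(n);print(n,c)
print(env.get_calibration("wrist"))
E
```

```text
{'time_s': 0.0, 'qpos': array([69.33306331, 18.44154937, -4.01490822, 83.17477768,  1.29584351,
       78.53938298, -3.25967077]), 'joint_velocities': array([-0.02704157,  0.05718491, -0.05375269,  0.05379718, -0.02337465,
       -0.10501889, -0.07855886]), 'effort': array([ 5.74469232e-04, -4.91284740e+01, -4.03621383e-01, -3.12527883e+01,
       -6.39656698e-02,  4.37753170e-02,  1.75606178e-04]), 'tool_pos': array([ 0.23785015, -0.60471062,  0.40363395]), 'tool_rot': array([ 1.79993337e+02,  1.10424511e-01, -6.85234165e+01]), 'force': array([ 0.44153486, -0.50773802, -0.75234497]), 'wrist_torque': array([-0.0737001 , -0.00438892,  0.01658129]), 'grip_width': 0.08732719696761133}
scene {'K': array([[472.87562896,   0.        , 310.72936348],
       [  0.        , 472.87562896, 245.37479296],
       [  0.        ,   0.        ,   1.        ]]), 'camera_from_world': array([[-7.49372190e-01,  6.62148717e-01,  6.30174208e-04,
         4.01676796e-01],
       [ 4.63121106e-01,  5.24806808e-01, -7.14210512e-01,
        -2.26431291e-01],
       [-4.73244294e-01, -5.34917649e-01, -6.999306
[... 465 characters left out ...]
50138e-01],
       [ 6.05316380e-02,  1.75586468e-03, -9.98164735e-01,
         1.66775179e+00],
       [ 0.00000000e+00,  0.00000000e+00,  0.00000000e+00,
         1.00000000e+00]])}
{'K': array([[416.92240086,   0.        , 316.17138571],
       [  0.        , 416.92240086, 239.22033879],
       [  0.        ,   0.        ,   1.        ]]), 'T_tool_cam': array([[ 9.99999315e-01, -1.11488646e-03,  3.55953561e-04,
        -1.96853507e-04],
       [ 9.79532368e-04,  9.63762541e-01,  2.66759825e-01,
        -7.36646548e-02],
       [-6.40461625e-04, -2.66759294e-01,  9.63762973e-01,
         1.87865657e-02],
       [ 0.00000000e+00,  0.00000000e+00,  0.00000000e+00,
         1.00000000e+00]])}
```

View pics/scene0.png

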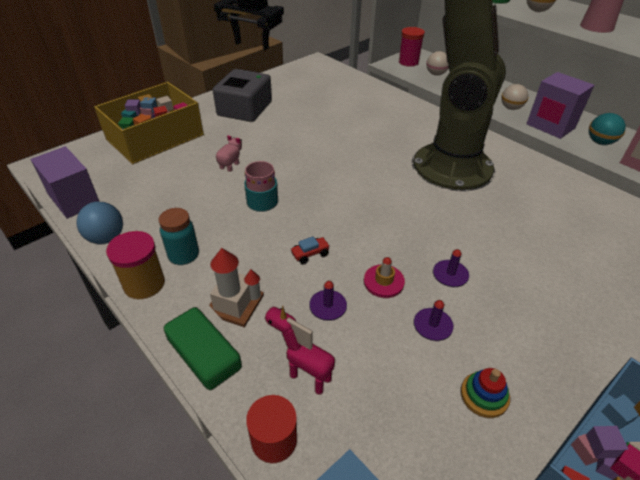

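View pics/top0.png

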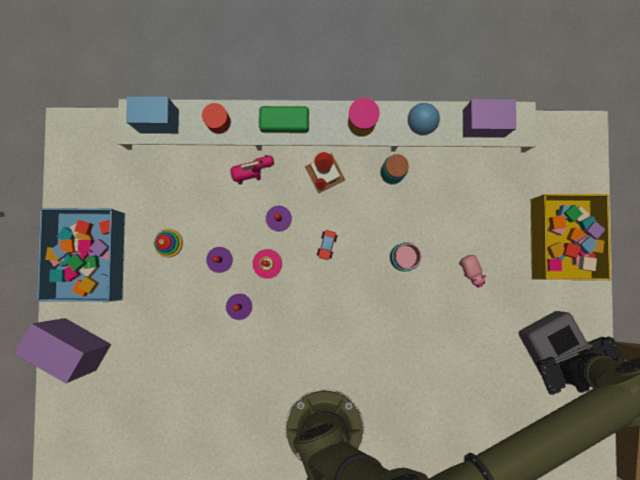

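The scene view shows the nested lids (hot pink plate, gold collar, cream knob) at scene (384,278) and top (267,263). The open tub is at scene (261,185) and top (405,256). Three purple look-alikes stand at top (279,218), (219,259) and (239,307); only the pink and gold one fits the description. I'll measure it next and check it in an enlarged crop.

```bash
cat > h.py <<'E'
import numpy as np,cv2
from cell import env
def ray(n,u,v):
    c=env.get_calibration(n);T=c["camera_from_world"];R=T[:3,:3];t=T[:3,3]
    return -R.T@t, R.T@np.linalg.inv(c["K"])@np.array([u,v,1.])
def onplane(n,u,v,z):
    o,d=ray(n,u,v);return o+d*(z-o[2])/d[2]
def tri(a,b):
    (o1,d1),(o2,d2)=ray(*a),ray(*b)
    s=np.linalg.lstsq(np.c_[d1,-d2],o2-o1,rcond=None)[0]
    p,q=o1+s[0]*d1,o2+s[1]*d2
    return (p+q)/2,np.linalg.norm(p-q)
def cloud(n,d):
    c=env.get_calibration(n);T=c["camera_from_world"];K=c["K"]
    v,u=np.mgrid[:480,:640]
    P=np.stack([(u-K[0,2])*d/K[0,0],(v-K[1,2])*d/K[1,1],d],-1)
    return (P-T[:3,3])@T[:3,:3]
E
python3 - <<'E'
from h import *
A=[]
for n,b1,b2 in(("scene",(350,245,420,305),(235,150,290,215)),("top",(245,240,290,285),(380,230,432,280))):
    im=cv2.imread(f"pics/{n}0.png");d=np.load(f"{n}0.npy");W=cloud(n,d)
    hsv=cv2.cvtColor(im,cv2.COLOR_BGR2HSV)
    crops=[]
    for nm,(x0,y0,x1,y1) in(("lid",b1),("tub",b2)):
        crops.append(cv2.resize(im[y0:y1,x0:x1],(390,390),interpolation=cv2.INTER_CUBIC))
        w=W[y0:y1,x0:x1];z=w[...,2];ok=d[y0:y1,x0:x1]>0
        print(n,nm,"z hist",np.histogram(z[ok],bins=np.arange(-.01,.13,.01))[0], "top",np.sort(z[ok])[-5:])
        if nm=="lid":
            h=hsv[y0:y1,x0:x1];m=(h[...,0]>160)&(h[...,0]<176)&(h[...,1]>150)
            mm=m.astype(np.uint8);ys,xs=np.nonzero(m)
            hull=cv2.convexHull(np.c_[xs,ys].astype(np.int32))
            e=cv2.fitEllipse(hull);print(" pink ellipse",e[0][0]+x0,e[0][1]+y0,e[1],'z med',np.median(z[m&ok]), onplane(n,e[0][0]+x0,e[0][1]+y0,.021))
            k=ok&(z>.055);print(" post pts",k.sum(),w[k].mean(0) if k.any() else 0)
        else:
            k=ok&(z>.075);print(" rim pts",k.sum(),np.percentile(z[k],[10,50,90,98]),w[k].min(0),w[k].max(0))
    A.append(np.hstack(crops))
cv2.imwrite("pics/crops.png",cv2.resize(np.vstack(A),(600,600)))
E
```

```text
scene lid z hist [1049 1954  191  618   91  138   32   32   43   37    0    0    0    0] top [0.0859217  0.08593206 0.08654813 0.08657725 0.08670912]
 pink ellipse 383.74308013916016 280.5436248779297 (32.04604721069336, 39.92375946044922) z med 0.02142506136365962 [0.48377963 0.17605099 0.021     ]
 post pts 131 [0.48508946 0.17618793 0.07265619]
scene tub z hist [ 960 1158  116   98  121  110  155  203  166  168  202  102    0    0] top [0.10430088 0.10474009 0.10525978 0.10534117 0.10545228]
 rim pts 552 [0.07837333 0.09138649 0.10181177 0.10384124] [ 0.46714742 -0.266015    0.0750169 ] [ 0.5406538  -0.19162377  0.10545228]
top lid z hist [700 595 245 340  19  51  11   3  15  25   0   0   0   0] top [0.08688534 0.08700305 0.08810776 0.08863133 0.0893183 ]
 pink ellipse 266.8070068359375 263.37575340270996 (28.34353256225586, 28.491239547729492) z med 0.021123309471433326 [0.48007645 0.16925712 0.021     ]
 post pts 45 [0.47981032 0.16966704 0.07892817]
top tub z hist [897 947  24 117 244  44  50  83  25  30  58  62   2   0] top [0.10814    0.10820439 0.10875831 0.11017997 0.11028057]
 rim pts 165 [0.08120356 0.09755597 0.10512198 0.10818636] [ 0.46519872 -0.26694304  0.07541209] [ 0.53844939 -0.19472162  0.11028057]
```

View pics/crops.png

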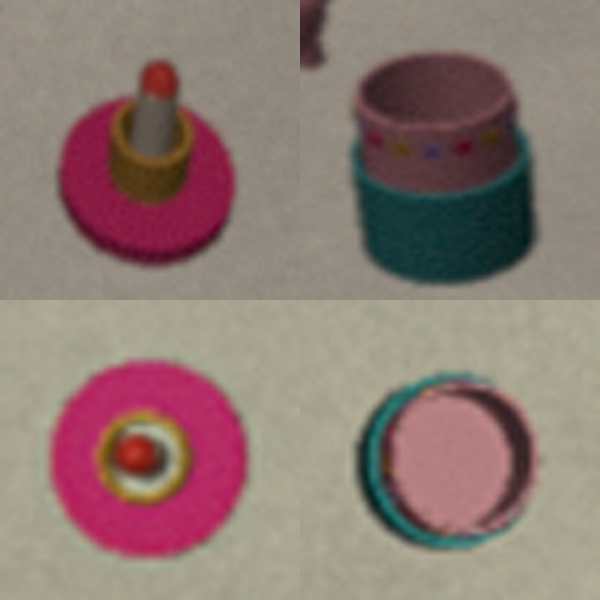

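Request:
carry_out(increments=[[0.26,0.37,0,98.5,-1],[0.26,0.37,0,98.5,-1],[0.26,0.37,0,98.5,-1],[0.26,0.37,0,98.5,-1],[0.26,0.37,0,98.5,-1],[0.26,0.37,0,98.5,-1],[0.26,0.37,0,98.5,-1],[0.26,0.37,0,98.5,-1],[0.26,0.37,0,98.5,-1],[0.26,0.37,0,98.5,-1],[0.26,0.37,0,98.5,-1],[0.26,0.37,0,98.5,-1],[0.26,0.37,0,98.5,-1],[0.26,0.37,0,98.5,-1],[0.26,0.37,0,98.5,-1]])

```text
time_s: 1.6
tool_pos: [0.4978, -0.235, 0.4046]
tool_rot: [-180.0, 0.0, 29.9]
force: [-0.5, 0.0, -0.0]
grip_width: 0.0874
```

```bash
cat >> h.py <<'E'
from scipy.spatial.transform import Rotation as Ro
def wshot(name):
    o=env.get_obs();p,d=env.read_camera("wrist");cv2.imwrite(f"pics/{name}.png",p[:,:,::-1])
    T=np.eye(4);T[:3,:3]=Ro.from_euler("xyz",o["tool_rot"],degrees=True).as_matrix();T[:3,3]=o["tool_pos"]
    T=T@env.get_calibration("wrist")["T_tool_cam"];np.savez(f"{name}.npz",d=d,T=T)
    return o,p[:,:,::-1].copy(),d,T
def wcloud(d,T):
    K=env.get_calibration("wrist")["K"];v,u=np.mgrid[:480,:640]
    P=np.stack([(u-K[0,2])*d/K[0,0],(v-K[1,2])*d/K[1,1],d],-1)
    return P@T[:3,:3].T+T[:3,3]
def wplane(u,v,z,T):
    K=env.get_calibration("wrist")["K"];d=T[:3,:3]@np.linalg.inv(K)@np.array([u,v,1.]);o=T[:3,3]
    return o+d*(z-o[2])/d[2]
def circ(P):
    A=np.c_[2*P[:,0],2*P[:,1],np.ones(len(P))];s=np.linalg.lstsq(A,(P[:,:2]**2).sum(1),rcond=None)[0]
    return s[:2],np.sqrt(s[2]+s[0]**2+s[1]**2)
E
python3 - <<'E'
from h import *
o,p,d,T=wshot("w1");print(o["time_s"],o["tool_pos"],o["tool_rot"])
W=wcloud(d,T);ok=d>0
r=np.hypot(W[...,0]-.502,W[...,1]+.23)<.06
z=W[...,2][ok&r];print(np.histogram(z,bins=np.arange(-.01,.125,.005)))
E
```

```text
1.6 [ 0.49779967 -0.23502161  0.40462682] [-1.79986363e+02  4.06704003e-03  2.98840732e+01]
(array([   0,  168, 4045,   66,   33,   25,   41,   26, 3838,  221,  231,
        245,  285,  258, 1042,  250,  241,  247,  256,  321,  464,  335,
       1438,   21,    0,    0]), array([-0.01 , -0.005,  0.   ,  0.005,  0.01 ,  0.015,  0.02 ,  0.025,
        0.03 ,  0.035,  0.04 ,  0.045,  0.05 ,  0.055,  0.06 ,  0.065,
        0.07 ,  0.075,  0.08 ,  0.085,  0.09 ,  0.095,  0.1  ,  0.105,
        0.11 ,  0.115,  0.12 ]))
```

View pics/w1.png

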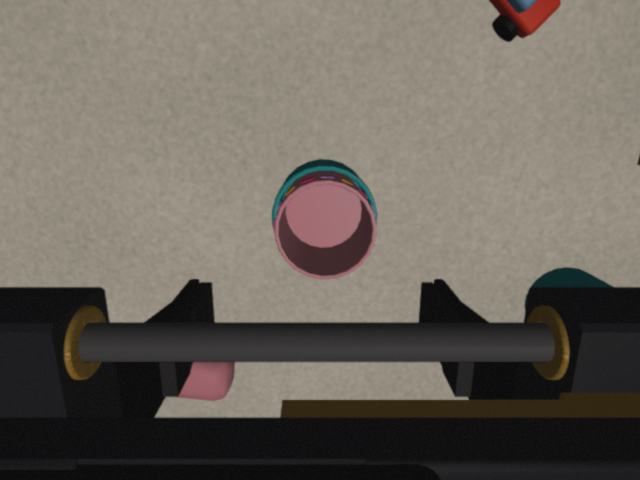

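The wrist view shows the tub's pink rim centred near (325,228), with nothing else close by. I'll fit the rim, then move over the lids.

Run:
```python
from h import *
f=np.load("w1.npz");W=wcloud(f["d"],f["T"]);ok=f["d"]>0
r=np.hypot(W[...,0]-.502,W[...,1]+.23)<.06
k=ok&r&(W[...,2]>.099)&(W[...,2]<.106);P=W[k]
print(np.median(P[:,2]),circ(P))
im=cv2.imread("pics/w1.png");h=cv2.cvtColor(im,cv2.COLOR_BGR2HSV)
ys,xs=np.nonzero(k);e=cv2.fitEllipse(cv2.convexHull(np.c_[xs,ys].astype(np.int32)));print(e,wplane(*e[0],np.median(P[:,2]),f["T"]))
```

```text
0.10337251028387087 (array([ 0.50336896, -0.2307378 ]), np.float64(0.03407311843524608))
((325.2447509765625, 229.2090606689453), (99.5733642578125, 101.90347290039062), 83.8123779296875) [ 0.50288154 -0.22985466  0.10337251]
```

Request:
carry_out(increments=[[-0.016,0.407,0,0,-1],[-0.016,0.407,0,0,-1],[-0.016,0.407,0,0,-1],[-0.016,0.407,0,0,-1],[-0.016,0.407,0,0,-1],[-0.016,0.407,0,0,-1],[-0.016,0.407,0,0,-1],[-0.016,0.407,0,0,-1],[-0.016,0.407,0,0,-1],[-0.016,0.407,0,0,-1],[-0.016,0.407,0,0,-1]])

```text
time_s: 2.75
tool_pos: [0.4823, 0.1706, 0.4045]
tool_rot: [180.0, 0.0, 29.9]
force: [0.3, -0.7, -0.3]
grip_width: 0.0874
```

Run:
```python
from h import *
o,p,d,T=wshot("w2");print(o["time_s"],o["tool_pos"],o["tool_rot"])
W=wcloud(d,T);ok=d>0
h=cv2.cvtColor(p,cv2.COLOR_BGR2HSV)
near=np.hypot(W[...,0]-.482,W[...,1]-.172)<.06
m=near&ok&(h[...,0]>160)&(h[...,0]<176)&(h[...,1]>150)&(W[...,2]<.035)
ys,xs=np.nonzero(m);e=cv2.fitEllipse(cv2.convexHull(np.c_[xs,ys].astype(np.int32)))
print("pink",e,np.median(W[m][:,2]),wplane(*e[0],.021,T))
k=near&ok&(W[...,2]>.05);print("post",k.sum(),W[k].mean(0),W[k][:,2].max(),W[k].min(0),W[k].max(0))
k2=near&ok&(W[...,2]>.043)&(W[...,2]<.049);print("collar",k2.sum(),circ(W[k2]))
y,x=np.nonzero(k)
red=near&ok&(W[...,2]>.078);print("top",red.sum(),W[red].mean(0),W[red].min(0),W[red].max(0))
```

```text
2.75 [0.48231666 0.17061876 0.4045383 ] [1.79953777e+02 4.35033011e-02 2.98669436e+01]
pink ((315.23388671875, 204.92027282714844), (96.32186126708984, 97.07516479492188), 92.85322570800781) 0.022332895196535696 [0.48040329 0.1730516  0.021     ]
post 87460 [0.47130789 0.19175967 0.31486925] 0.3407384779333479 [0.42202288 0.13656089 0.05001274] [0.53019587 0.22706807 0.34073848]
collar 603 (array([0.48138718, 0.17200369]), np.float64(0.01766962211806491))
top 87255 [0.47129146 0.19179301 0.31545134] [0.42202288 0.13656089 0.07801647] [0.53019587 0.22706807 0.34073848]
```

View pics/w2.png

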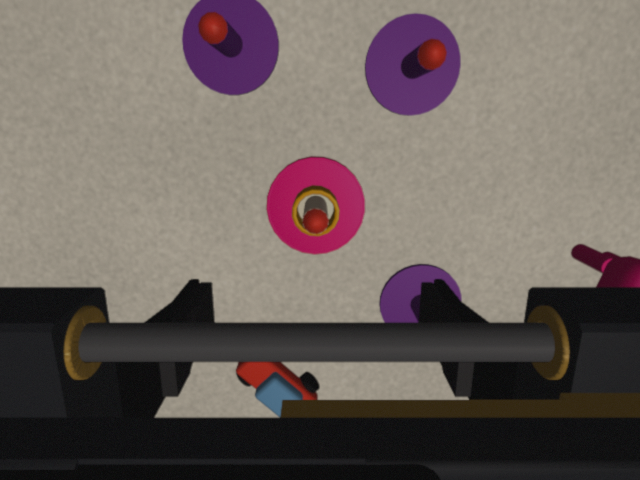

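The wrist view shows the pink plate at (315,205), the gold collar at (315,211) and the red knob tip at (315,220). The three purple look-alikes are about 130 mm away, so they're clear of the fingers.

Run:
```python
from h import *
f=np.load("w2.npz");T=f["T"];d=f["d"];W=wcloud(d,T)
im=cv2.imread("pics/w2.png")
m=np.zeros((480,640),bool);m[190:245,290:340]=1
k=m&(W[...,2]>.05)&(d>0);print(k.sum(),W[k].mean(0),W[k][:,2].max())
k=m&(W[...,2]>.08)&(d>0);print(k.sum(),W[k].mean(0),W[k].min(0),W[k].max(0))
h=cv2.cvtColor(im,cv2.COLOR_BGR2HSV);r=m&((h[...,0]<8))&(h[...,1]>150)&(h[...,2]>80)
ys,xs=np.nonzero(r);print("red",r.sum(),xs.mean(),ys.mean(),wplane(xs.mean(),ys.mean(),.079,T))
cv2.imwrite("pics/c2.png",cv2.resize(im[150:260,260:370],(550,550),interpolation=cv2.INTER_CUBIC))
```

```text
684 [0.48004039 0.17433198 0.07798369] 0.08692057908145773
392 [0.48095412 0.17270663 0.08344644] [0.47262242 0.16365948 0.08002376] [0.48985494 0.18073878 0.08692058]
red 485 314.78350515463916 220.55257731958764 [0.48066166 0.17224145 0.079     ]
```

View pics/c2.png

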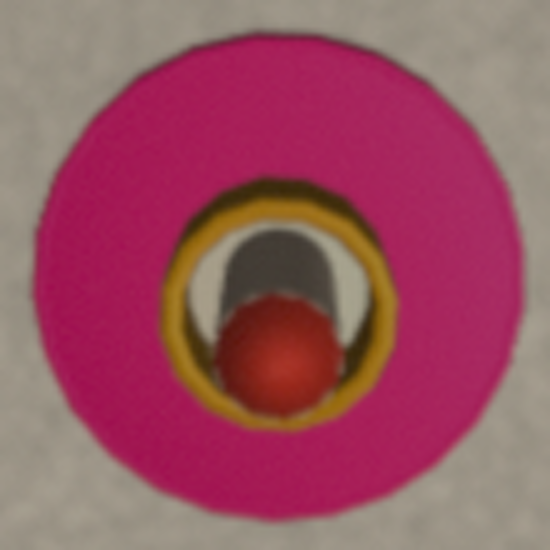

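The crop confirms it: pink plate, gold collar, cream post and red tip. Target is (0.481, 0.172). Descending now.

Request:
carry_out(increments=[[-0.001,0,-0.04,0,-1],[-0.001,0,-0.08,0,-1],[-0.001,0,-0.11,0,-1],[-0.001,0,-0.135,0,-1],[-0.001,0,-0.15,0,-1],[-0.001,0,-0.162,0,-1],[-0.001,0,-0.168,0,-1],[-0.001,0,-0.171,0,-1],[-0.001,0,-0.171,0,-1],[-0.001,0,-0.171,0,-1]])

```text
time_s: 3.8
tool_pos: [0.4813, 0.1723, 0.2346]
tool_rot: [180.0, -0.1, 30.0]
force: [0.4, -0.4, 0.2]
grip_width: 0.087
```

Run:
```python
from h import *
o,p,d,T=wshot("w3");print(o)
```

```text
{'time_s': 3.8, 'qpos': array([ 21.1561222 ,  16.50996784, -48.7164411 , 112.16341785,
        14.69408556,  57.55442664,  -4.37482296]), 'joint_velocities': array([-0.01343945, -0.03659732, -0.04701264,  0.07543675,  0.08067326,
       -0.10506025,  0.06912648]), 'effort': array([ 4.27794282e-02, -3.17483211e+01, -6.02896750e+00, -2.58865911e+01,
       -4.54607815e-02,  3.86606518e-02, -1.10543759e-03]), 'tool_pos': array([0.48133019, 0.17231881, 0.23457893]), 'tool_rot': array([ 1.79964706e+02, -8.14482433e-02,  2.99765760e+01]), 'force': array([ 0.40101516, -0.37584694,  0.16954258]), 'wrist_torque': array([-0.00917273, -0.10002112,  0.03571622]), 'grip_width': 0.08704179504622953}
```

View pics/w3.png

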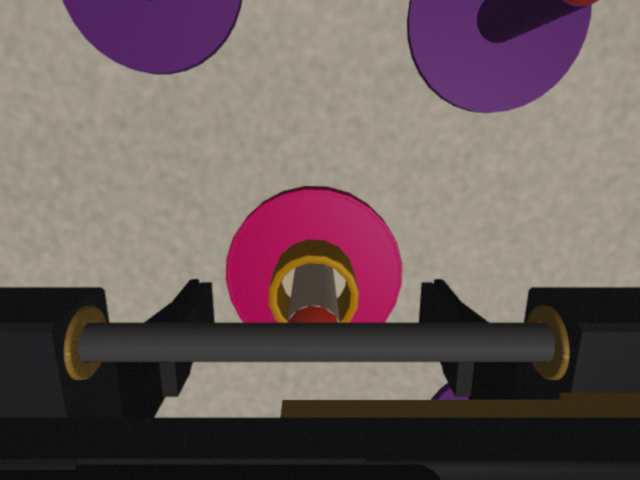

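The post is centred between the fingers (post at column about 314, jaw centre about 317). Closing.

Request:
carry_out(increments=[[0,0,0,0,1],[0,0,0,0,1],[0,0,0,0,1],[0,0,0,0,1],[0,0,0,0,1],[0,0,0,0,1],[0,0,0,0,1],[0,0,0,0,1],[0,0,0,0,1],[0,0,0,0,1]], grip_force=35)

```text
time_s: 4.85
tool_pos: [0.4808, 0.172, 0.2337]
tool_rot: [180.0, 0.0, 30.0]
force: [-0.7, 0.2, 0.7]
grip_width: 0.0191
```

Request:
carry_out(increments=[[0,0,0.003,0,1],[0,0,0.01,0,1],[0,0,0.02,0,1],[0,0,0.035,0,1],[0,0,0.05,0,1],[0,0,0.065,0,1],[0,0,0.08,0,1],[0,0,0.095,0,1],[0,0,0.11,0,1],[0,0,0.125,0,1],[0,0,0.135,0,1],[0,0,0.14,0,1],[0,0,0.14,0,1],[0,0,0.14,0,1]])

```text
time_s: 6.25
tool_pos: [0.4808, 0.172, 0.3733]
tool_rot: [-180.0, 0.1, 30.0]
force: [-0.8, -0.3, -3.5]
grip_width: 0.019
```

Run:
```python
from h import *
o,p,d,T=wshot("w4");print(o["force"],o["wrist_torque"],o["grip_width"],o["tool_rot"],o["tool_pos"])
p,_=env.read_camera("scene");cv2.imwrite("pics/s4.png",cv2.resize(p[150:330,280:520,::-1],(720,540)))
```

```text
[-0.76145638 -0.25291097 -3.53149712] [ 0.04421935 -0.21610588  0.03013646] 0.018952022975727022 [-1.79985916e+02  5.07315279e-02  2.99773561e+01] [0.48075791 0.17197336 0.37326332]
```

View pics/w4.png

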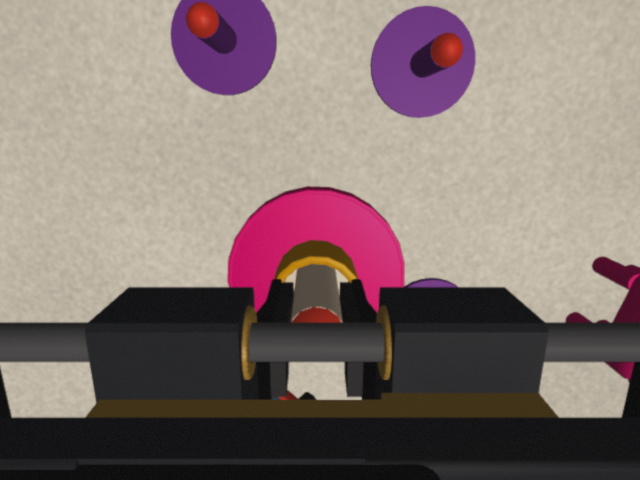

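View pics/s4.png

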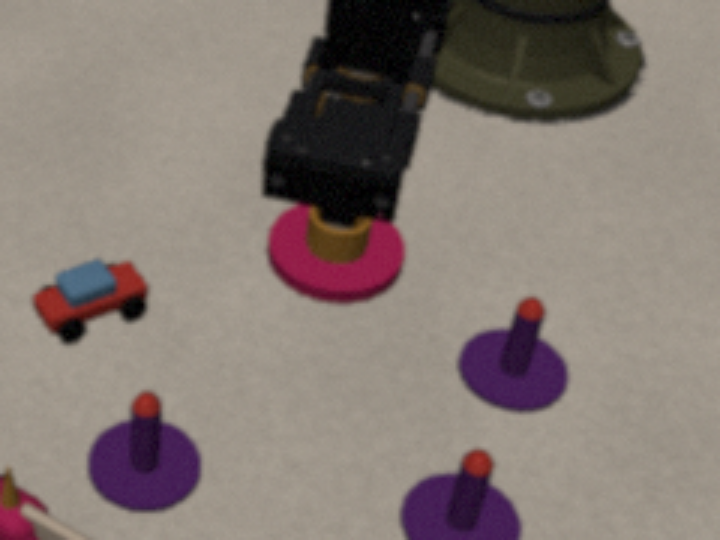

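Both lids are up together: 3.5 N of load, level, with the cap nested. Carrying them to the tub now.

Request:
carry_out(increments=[[0,-0.006,0,0,1],[0.001,-0.02,0,0,1],[0.002,-0.042,0,0,1],[0.004,-0.07,0,0,1],[0.005,-0.1,0,0,1],[0.007,-0.13,0,0,1],[0.009,-0.16,0,0,1],[0.01,-0.19,0,0,1],[0.012,-0.22,0,0,1],[0.014,-0.25,0,0,1],[0.015,-0.28,0,0,1],[0.017,-0.31,0,0,1],[0.018,-0.338,0,0,1],[0.02,-0.362,0,0,1],[0.021,-0.382,0,0,1],[0.022,-0.395,0,0,1],[0.022,-0.401,0,0,1],[0.022,-0.402,0,0,1],[0.022,-0.402,0,0,1],[0.022,-0.402,0,0,1]])

```text
time_s: 8.35
tool_pos: [0.5032, -0.2285, 0.3739]
tool_rot: [-180.0, -0.0, 30.1]
force: [-0.9, -1.0, -2.3]
grip_width: 0.019
```

Run:
```python
from h import *
o=env.get_obs();print(o["force"],o["grip_width"],o["tool_pos"])
p,_=env.read_camera("scene");cv2.imwrite("pics/s5.png",cv2.resize(p[60:240,160:400,::-1],(720,540)))
```

```text
[-0.89431821 -0.97953419 -2.30567213] 0.01904986825739547 [ 0.50321539 -0.22852773  0.37390281]
```

View pics/s5.png

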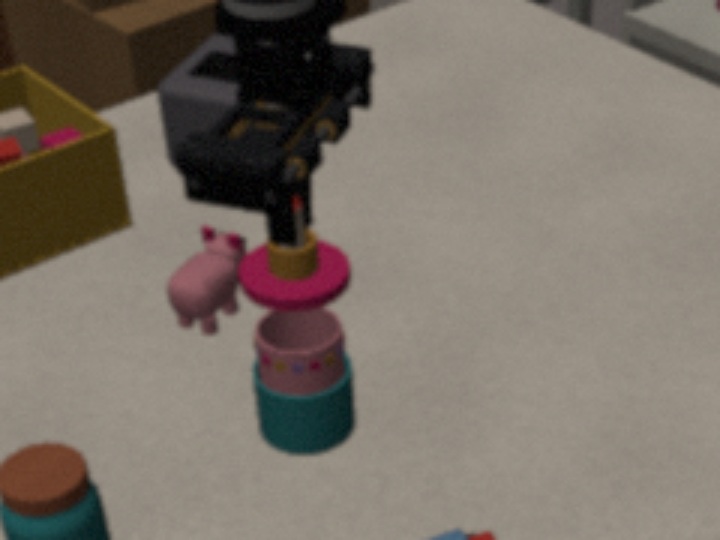

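The lids are over the tub. Lowering to just above the expected seat, which is at a TCP z of about 0.325.

Request:
carry_out(increments=[[0,0,-0.004,0,1],[0,0,-0.012,0,1],[0,0,-0.02,0,1],[0,0,-0.027,0,1],[0,0,-0.032,0,1],[0,0,-0.035,0,1],[0,0,-0.037,0,1],[0,0,-0.039,0,1],[0,0,-0.041,0,1],[0,0,-0.043,0,1],[0,0,-0.044,0,1],[0,0,-0.044,0,1],[0,0,-0.044,0,1]])

```text
time_s: 9.7
tool_pos: [0.503, -0.2299, 0.3298]
tool_rot: [180.0, -0.0, 30.0]
force: [0.1, 0.6, -3.7]
grip_width: 0.019
```

Request:
carry_out(increments=[[0,0,-0.001,0,1],[0,0,-0.002,0,1],[0,0,-0.002,0,1],[0,0,-0.002,0,1]])

```text
time_s: 10.1
tool_pos: [0.5029, -0.2299, 0.3278]
tool_rot: [-180.0, -0.0, 30.0]
force: [-0.1, -0.7, -3.3]
grip_width: 0.0192
```

Request:
carry_out(increments=[[0,0,-0.001,0,1],[0,0,-0.001,0,1],[0,0,-0.001,0,1]])

```text
time_s: 10.4
tool_pos: [0.5029, -0.2299, 0.3267]
tool_rot: [-180.0, -0.0, 30.0]
force: [-0.0, 0.2, -3.2]
grip_width: 0.0194
```

Request:
carry_out(increments=[[0,0,-0.001,0,1],[0,0,-0.001,0,1],[0,0,-0.001,0,1]])

```text
time_s: 10.7
tool_pos: [0.5029, -0.2299, 0.3258]
tool_rot: [180.0, -0.0, 30.0]
force: [-0.1, 0.1, -3.1]
grip_width: 0.0191
```

Request:
carry_out(increments=[[0,0,-0.001,0,1],[0,0,-0.001,0,1],[0,0,-0.001,0,1]])

```text
time_s: 11.0
tool_pos: [0.5029, -0.2299, 0.3247]
tool_rot: [-180.0, -0.0, 30.0]
force: [0.3, 0.0, -2.6]
grip_width: 0.0191
```

Request:
carry_out(increments=[[0,0,-0.001,0,1],[0,0,-0.001,0,1],[0,0,-0.001,0,1]])

```text
time_s: 11.3
tool_pos: [0.503, -0.23, 0.324]
tool_rot: [180.0, -0.0, 30.0]
force: [-0.7, 0.1, -1.1]
grip_width: 0.0188
```

Contact is starting: the load has dropped from 3.3 N to 1.1 N. Pressing gently on.

Request:
carry_out(increments=[[0,0,-0.001,0,1],[0,0,-0.001,0,1],[0,0,-0.001,0,1]])

```text
time_s: 11.6
tool_pos: [0.503, -0.2299, 0.324]
tool_rot: [179.9, -0.0, 30.0]
force: [-2.1, -0.4, 4.5]
grip_width: 0.0191
```

Request:
carry_out(increments=[[0,0,-0.001,0,1],[0,0,-0.001,0,1],[0,0,-0.001,0,1]])

```text
time_s: 11.9
tool_pos: [0.5031, -0.2299, 0.3239]
tool_rot: [179.9, 0.0, 30.0]
force: [-4.4, 1.5, 9.9]
grip_width: 0.0191
```

It's firmly seated: z holds at 0.324 while the push rises to 9.9 N, and the rim works out to about 0.102, matching what I saw. I'll relax the push, check with a picture, then open.

Request:
carry_out(increments=[[0,0,0.001,0,1],[0,0,0.0015,0,1],[0,0,0.0015,0,1]])

```text
time_s: 12.2
tool_pos: [0.503, -0.23, 0.324]
tool_rot: [180.0, -0.0, 30.0]
force: [-2.5, -0.4, 5.6]
grip_width: 0.0193
```

Run:
```python
from h import *
o=env.get_obs();print(o["force"],o["wrist_torque"],o["grip_width"],o["tool_pos"],o["tool_rot"])
p,_=env.read_camera("scene");cv2.imwrite("pics/s6.png",cv2.resize(p[60:240,160:400,::-1],(720,540)))
```

```text
[-2.46559337 -0.40472469  5.57271054] [0.13277706 0.41731432 0.00865955] 0.019326424608729995 [ 0.50303443 -0.22997434  0.3239777 ] [ 1.79958165e+02 -9.58607617e-03  2.99690177e+01]
```

View pics/s6.png

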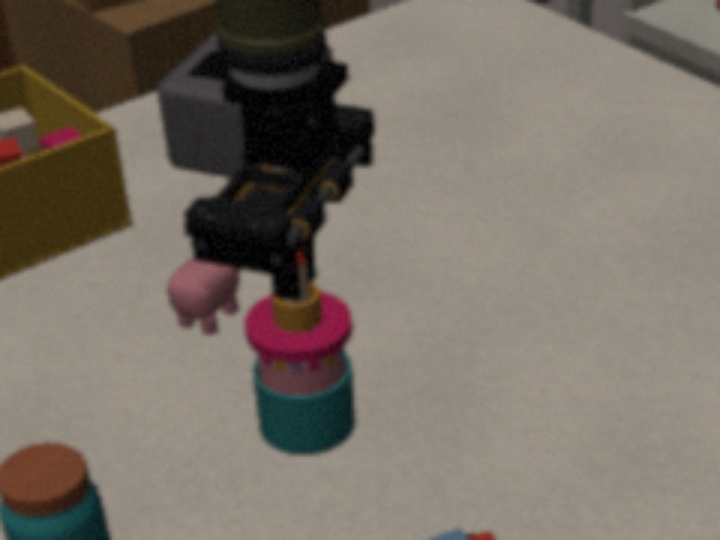

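The lids sit level on the tub. Opening.

Request:
carry_out(increments=[[0,0,0.0005,0,1],[0,0,0.0005,0,-1],[0,0,0.0005,0,-1],[0,0,0.0005,0,-1],[0,0,0.0005,0,-1],[0,0,0.0005,0,-1],[0,0,0.0005,0,-1],[0,0,0.0005,0,-1],[0,0,0.0005,0,-1],[0,0,0.0005,0,-1]])

```text
time_s: 13.25
tool_pos: [0.5029, -0.2299, 0.3238]
tool_rot: [180.0, -0.0, 30.0]
force: [0.4, 0.6, -0.2]
grip_width: 0.0823
```

Run:
```python
from h import *
o,p,d,T=wshot("w7");print(o["force"],o["grip_width"],o["tool_pos"])
W=wcloud(d,T);h=cv2.cvtColor(p,cv2.COLOR_BGR2HSV)
m=np.zeros((480,640),bool);m[150:322,215:420]=1
pk=m&(h[...,0]>160)&(h[...,0]<176)&(h[...,1]>150)&(d>0)&(W[...,2]>.1)&(W[...,2]<.135)
gd=m&(h[...,0]>14)&(h[...,0]<30)&(h[...,1]>150)&(h[...,2]>90)&(d>0)
print(np.median(W[pk][:,2]))
P=W[pk];rr=np.hypot(P[:,0]-.503,P[:,1]+.23)
# outer edge: boundary pixels of pink
c=max(cv2.findContours(pk.astype(np.uint8),0,cv2.CHAIN_APPROX_NONE)[0],key=len)[:,0]
c=np.array([q for q in c if q[1]<318 and 222<q[0]<412])
E=np.array([wplane(u,v,np.median(P[:,2]),T) for u,v in c]);E=E[np.hypot(E[:,0]-.503,E[:,1]+.23)>.036];print("edge",len(E),circ(E))
g=W[gd];g=g[(g[:,2]>.13)];print("gold",len(g),np.percentile(g[:,2],[50,90]))
t=g[g[:,2]>np.percentile(g[:,2],95)-.004];print(circ(t))
```

```text
[ 0.43644814  0.57538729 -0.23438518] 0.08228427699645091 [ 0.50293532 -0.22986998  0.32379913]
0.11263559123355155
edge 332 (array([ 0.50285259, -0.22868729]), np.float64(0.04301979582346454))
gold 1447 [0.13849845 0.1393057 ]
(array([ 0.50320942, -0.2291736 ]), np.float64(0.017601404330895732))
```

View pics/w7.png

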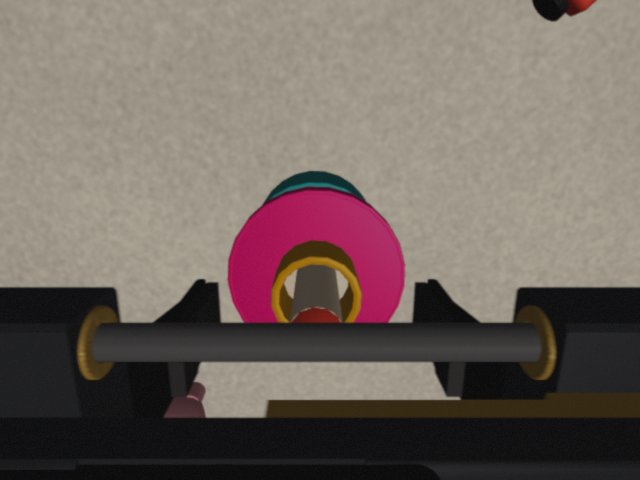

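The inner lid is released, the force reads zero, and the collar is centred between the jaws (columns 272–361, jaw centre about 316). Going down 27 mm to the collar.

Request:
carry_out(increments=[[0,0,-0.004,0,-1],[0,0,-0.01,0,-1],[0,0,-0.016,0,-1],[0,0,-0.021,0,-1],[0,0,-0.025,0,-1],[0,0,-0.027,0,-1],[0,0,-0.027,0,-1],[0,0,-0.027,0,-1]])

```text
time_s: 14.1
tool_pos: [0.5031, -0.2299, 0.2969]
tool_rot: [180.0, -0.0, 30.0]
force: [-0.4, -0.2, 0.7]
grip_width: 0.087
```

Request:
carry_out(increments=[[0,0,0,0,-0.2],[0,0,0,0,-0.1],[0,0,0,0,0],[0,0,0,0,0.03],[0,0,0,0,0.06],[0,0,0,0,0.09],[0,0,0,0,0.12],[0,0,0,0,0.15],[0,0,0,0,0.3],[0,0,0,0,1],[0,0,0,0,1],[0,0,0,0,1],[0,0,0,0,1]], grip_force=25)

```text
time_s: 15.4
tool_pos: [0.5029, -0.2299, 0.2968]
tool_rot: [180.0, -0.0, 30.0]
force: [0.2, -0.1, 0.4]
grip_width: 0.039
```

Request:
carry_out(increments=[[0,0,0.001,0,1],[0,0,0.003,0,1],[0,0,0.006,0,1],[0,0,0.01,0,1],[0,0,0.014,0,1],[0,0,0.018,0,1],[0,0,0.022,0,1],[0,0,0.026,0,1],[0,0,0.03,0,1],[0,0,0.03,0,1],[0,0,0.03,0,1]])

```text
time_s: 16.5
tool_pos: [0.5029, -0.2299, 0.3268]
tool_rot: [180.0, -0.0, 30.0]
force: [-0.6, 0.1, -2.0]
grip_width: 0.0386
```

Run:
```python
from h import *
o,p,d,T=wshot("w8");print(o["force"],o["grip_width"],o["tool_pos"])
p2,_=env.read_camera("scene")
cv2.imwrite("pics/s8.png",np.hstack([cv2.resize(p2[80:230,200:320,::-1],(400,500)),cv2.resize(p[150:420,200:430],(400,500))]))
```

```text
[-0.6208786   0.11088421 -1.95042172] 0.03862703943413223 [ 0.50294158 -0.229883    0.3268407 ]
```

View pics/s8.png

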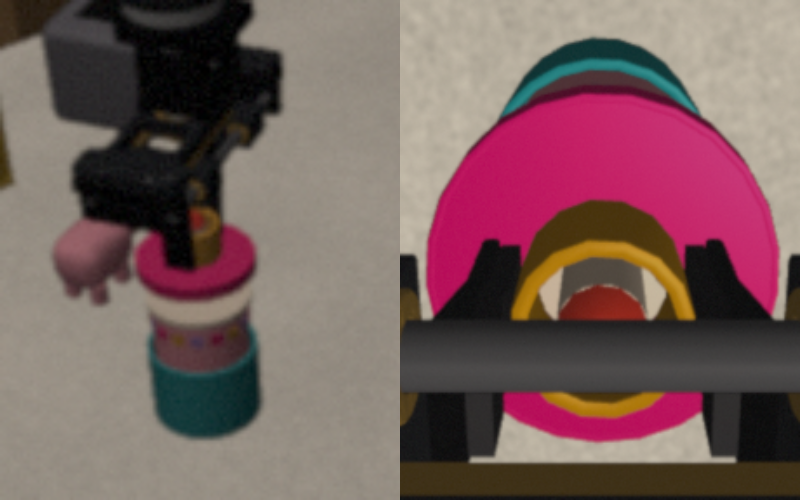

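The outer lid is rising alone: the cream flange is still flat on the rim and the post stands clear inside the collar. I'll go on to 87 mm above nested (at least 75 is needed).

Request:
carry_out(increments=[[0,0,0.003,0,1],[0,0,0.008,0,1],[0,0,0.014,0,1],[0,0,0.02,0,1],[0,0,0.026,0,1],[0,0,0.032,0,1],[0,0,0.038,0,1],[0,0,0.044,0,1],[0,0,0.05,0,1],[0,0,0.054,0,1],[0,0,0.057,0,1],[0,0,0.057,0,1],[0,0,0.057,0,1],[0,0,0.057,0,1],[0,0,0.057,0,1]])

```text
time_s: 18.1
tool_pos: [0.5029, -0.2299, 0.3835]
tool_rot: [-180.0, 0.0, 30.0]
force: [-0.1, -0.1, -1.1]
grip_width: 0.0391
```

Run:
```python
from h import *
o,p,d,T=wshot("w9");print(o["force"],o["grip_width"],o["tool_pos"],o["tool_rot"],abs(o["joint_velocities"]).max())
p2,d2=env.read_camera("scene");W=cloud("scene",d2)
h=cv2.cvtColor(p2,cv2.COLOR_RGB2HSV)
r=np.hypot(W[...,0]-.503,W[...,1]+.23)<.055
pk=r&(d2>0)&(h[...,0]>160)&(h[...,0]<176)&(h[...,1]>150)&(W[...,2]>.15);P=W[pk]
print("pink z",np.percentile(P[:,2],[1,10,50,90]),circ(P))
top=P[P[:,2]>np.median(P[:,2])-.003];print("plane",np.linalg.lstsq(np.c_[top[:,:2],np.ones(len(top))],top[:,2],rcond=None)[0])
cr=r&(d2>0)&(W[...,2]>.09)&(W[...,2]<.18)&~pk;print("below max z",np.histogram(W[cr][:,2],bins=np.arange(.09,.185,.005)))
cv2.imwrite("pics/s9.png",cv2.resize(p2[60:240,160:400,::-1],(720,540)))
p3,_=env.read_camera("top");cv2.imwrite("pics/t9.png",p3[...,::-1])
```

```text
[-0.08476028 -0.05599042 -1.06717684] 0.03910609641076747 [ 0.50287341 -0.22985815  0.38349413] [-1.79975526e+02  8.20761009e-03  2.99772722e+01] 0.09589792849971483
pink z [0.18922511 0.19321383 0.19810881 0.20753815] (array([ 0.50556833, -0.22482775]), np.float64(0.033784712349769104))
plane [0.05114442 0.12858953 0.21092717]
below max z (array([ 56,  38,  37, 386,  26,  16,  11,  15,  18,  15,  14,  12,  17,
        10,  12,   2,   0,   0]), array([0.09 , 0.095, 0.1  , 0.105, 0.11 , 0.115, 0.12 , 0.125, 0.13 ,
       0.135, 0.14 , 0.145, 0.15 , 0.155, 0.16 , 0.165, 0.17 , 0.175,
       0.18 ]))
```

View pics/s9.png

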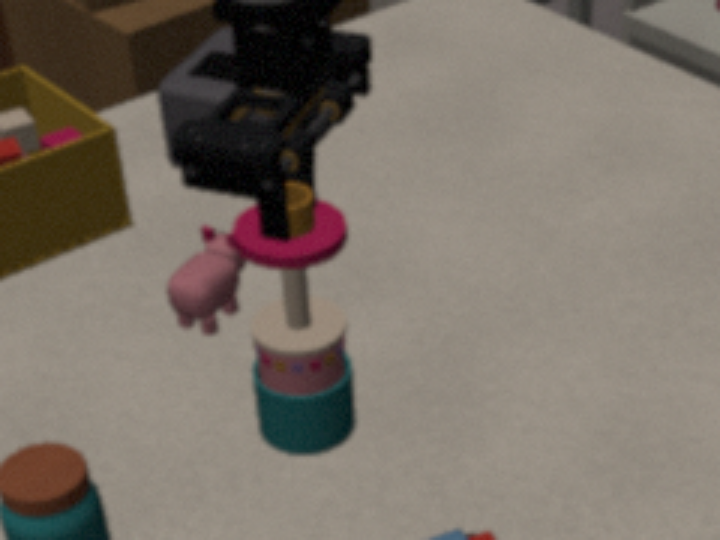

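View pics/t9.png

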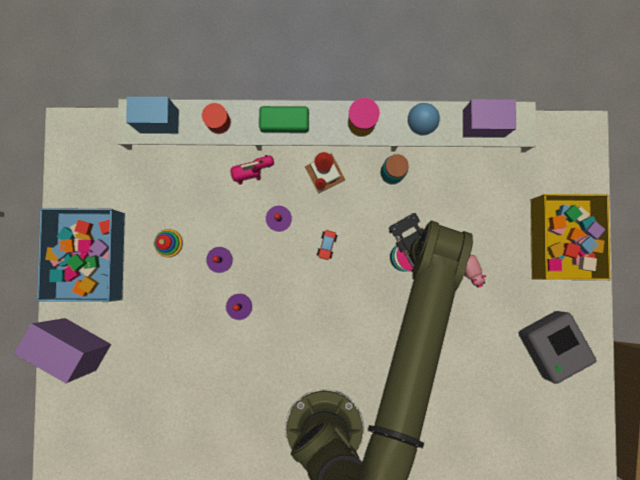

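The scene view shows the outer lid held over the tub and the cream flange seated on the rim. The scene depth plane fit is noisy at the edges, so I'll check level with the wrist depth.

Run:
```python
from h import *
import numpy as np
for n in("w7","w9"):
    f=np.load(n+".npz");d=f["d"];W=wcloud(d,f["T"]);im=cv2.imread(f"pics/{n}.png");h=cv2.cvtColor(im,cv2.COLOR_BGR2HSV)
    m=np.zeros((480,640),np.uint8);m[150:320,220:415]=1
    pk=((m>0)&(h[...,0]>160)&(h[...,0]<176)&(h[...,1]>150)&(d>0)).astype(np.uint8)
    pk=cv2.erode(pk,np.ones((5,5)))>0;P=W[pk];z0=np.median(P[:,2]);P=P[abs(P[:,2]-z0)<.006]
    c=P.mean(0);s=np.linalg.lstsq(np.c_[P[:,:2]-c[:2],np.ones(len(P))],P[:,2],rcond=None)[0]
    print(n,len(P),z0,"tilt deg",np.degrees(s[:2]))
```

```text
w7 10751 0.11264778737718767 tilt deg [ 0.00954846 -0.00453755]
w9 10112 0.1993457037859724 tilt deg [ 0.04690626 -0.08005418]
```

View pics/w9.png

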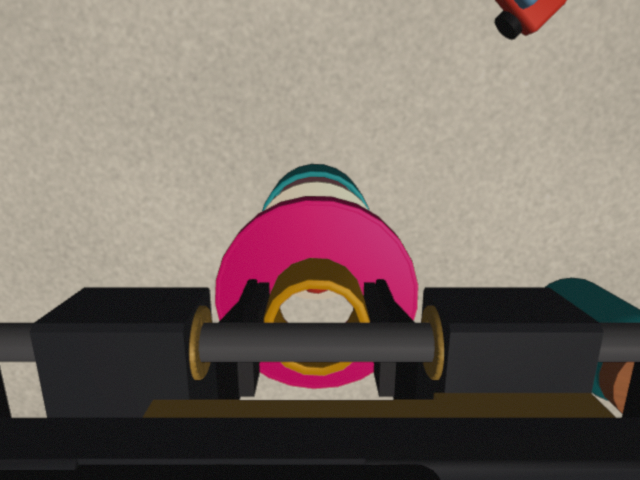

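The lid is level to within 0.1° and has risen 86.7 mm, so its rim is at about 0.186 m against a knob top of about 0.174 m. It is still. Handing in.

```bash
python3 -c "
from cell import env
print(env.sign_off())"
```

```text
the job is handed in; nothing more can be done
None
```

I lifted both nested lids by the inner lid's knob and lowered them onto the tub until they seated. With the push eased to about 5 N, I then let go. Next I took the outer lid by its gold collar and lifted it alone. I handed the job in at about 18 s, still holding it over the tub.

- **Seating:** downward motion stopped while the push rose to about 10 N. That puts the rim at about 0.102 m, against 0.103 m from the camera.
- **Outer lid:** it rose 87 mm from its nested position, where at least 75 mm was needed. That leaves its rim about 12 mm above the knob's top. It was level to within 0.1°, still, and held at 25 N.
- **Inner lid:** the scene view shows its flange still flat on the rim.
- **Other toys:** the top view shows them where they started.
- **Checks that disagreed:** the first lid positions from the scene and top cameras differed by about 7 mm; I used the wrist camera's measurement instead. One plane fit on the final scene depth suggested a tilt of about 8°. I put that down to edge pixels, because the wrist depth and the pictures showed the lid level.

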